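# Raise the sprung probe rod of a bench reactor to its depth gauge

### The arm

A 6-joint arm with a two-finger parallel gripper is mounted at the origin on the work surface. World frame = base frame: x ahead of the robot, y to its left, z up, the work surface at z = 0. Lengths are in m, angles in rad, forces in N, time in s.
With the tool pointing down it reaches from about 0.3 to 1 m from the base axis. Payload 5.1 kg.
Tool frame: the origin (TCP) lies midway between the tips of the shut fingers; the grasp point (between the pads) lies bot.grip_point_offset behind it (bot.grip_point_offset is the distance from the TCP to the grasp point, in m); x points along the fingers, y is the direction in which the jaws open and shut, and the axes are right-handed (so a half turn about x gives the same grasp; the last joint's range is limited). The gripper opens to 95 mm and grips with 3 to 60 N. Pads are 20 mm wide; open, the fingers measure 119 mm over their backs; the gripper's body (75 mm by 180 mm) begins 59 mm behind the grasp point.
Start: joints at [-1.205, 0.124, 1.65, -0, 1.367, -0.083], TCP at [0.282, -0.586, 0.215] pointing down, gripper open.
Joint ranges: [-2.61, 2.61], [-1.02, 2.33], [0.03, 2.71], [-1.35, 4.49], [0.32, 2.68], [-2.91, 2.91]. Speed limits (rad/s): [2.57, 2.57, 3.14, 3.14, 3.14, 3.14].

### API

Orientations are given as a rotation vector (axis times angle).
In Python, from workcell import bot, hand, imaging, read_t, read_q, read_dq, read_tau, read_position, read_orientation, read_ft_force, read_moment, read_finger_gap gives the robot as it stands. Calls block until the motion is done:
- bot.movep(position, orientation): joint-space move of the TCP to a pose.
- bot.move_linear(position, ori=None, velocity=0.15, force_limit=None): straight line of the TCP; ori=None keeps the orientation; velocity is the mean speed in m/s. With force_limit (N) it stops when the force on the tool has changed by that much, and returns True; else False.
- bot.goto_joints(angles): joint-space move.
- hand.command_gripper(opening, newtons=None): finger opening in m; newtons is the grip in N (None keeps the last); returns when the fingers have stopped.
- bot.wait(seconds).
- bot.solve_ik(position, orientation): joint angles nearest the present ones, or None.
- imaging.grab_frame(name): name is "scene" or "side" or "wrist"; returns a dict with "pixels" (400x640x3 uint8, blue, green, red), "vfov" (degrees; the focal length in pixels is half the picture's height over the tangent of half this angle, whatever the lens; pixels are square), "cx", "cy" (the principal point, pixels), "R" (3x3) and "t" (3): a world point X has camera coordinates R X + t; the wrist camera has in their place "T_tool_cam" (4x4, takes a point from camera to tool coordinates, whose origin is the TCP and whose axes are the tool frame's). Camera axes: x right, y down, z forward; pixel columns grow to the right and rows downward; lengths in m; the calibration is good to about 2 mm. A picture is of the moment at which its call begins: read the wrist's pose just before it. There is no depth.
A pose or a line that the arm cannot do raises bot.Unreachable and nothing moves.
- bot.job_done(): hands the job in, once; it reports no verdict.
Readings, each from a call of its own:
- read_t(): time.
- read_q(): joint angles.
- read_dq(): joint speeds.
- read_tau(): joint torques, N m.
- read_position(): TCP position.
- read_orientation(): TCP orientation.
- read_ft_force(): force on the tool from outside, world axes, zero at the start.
- read_moment(): the same for the moment, N m.
- read_finger_gap(): finger opening in m.
Only numpy, scipy, OpenCV 4.12 (cv2) and the standard library are available. Lean on these libraries where they do the work, as an engineer would, in place of code of your own. Each camera call takes 0.05 s, during which the arm holds its last target.

### The job

The probe rod in the middle of the small reactor's head plate is locked down: turn the rod (the black blade on top is its grip) until the nose on the rod faces the notch in the ring, then pull the rod straight up through the notch, against its spring, until the top of the rod's round collar is level with the top of the gauge finger beside it. Keep the nose in line with the notch and finish while still holding the rod there, because the spring pulls it back if you let go. Do not shift the gauge finger, and leave the two bottles and the screwdriver standing and lying where they are.

Things in the scene. Friction and masses are not known exactly. Their poses are not given: they have to be found in the camera images.
- rod_turn (a joint): Angle (rad) of the upright probe rod about its own vertical axis: 0 = nose exactly in line with the notch, growing counter-clockwise seen from above. It starts between -1.25 and -0.45 (nose clockwise of the notch) and has stops at -1.5 and 0.5. Stiff friction of about 0.03 N m, stays where it is left. The 18 mm wide notch lets the 7 mm wide nose up freely within about 0.15 rad of 0; well away from it the ring blocks the rod after about 3 mm of lift.
- rod (a joint): Lift (m) of the probe rod above its rest: 0 = fully in, at most 0.095. A spring pulls it back down: about 3 N at rest and 70 N per m of lift (7 to 8 N at the usual gauge heights), plus the 0.14 kg of the rod. Let go, it snaps back in.
- grip (a point): Centre of the black upright flat grip blade at the top of the rod: 44 mm long along this point's x axis (the direction in which the nose points), 12 mm thick along its y axis, 42 mm tall; z is up. It lies on the rod's axis, 205 mm above the bench with the rod in. Free space all round it; the rod's collar (26 mm wide) begins 27 mm below this point. The rod turns about the vertical line through this point.
- nose (a point): Outer end of the nose: a flat steel bar 7 mm wide and 6 mm high that sticks out sideways from the rod to 52 mm from its axis, under the ring; this point is 50 mm from the axis and 50 mm below the grip's centre.
- mark (a point): Centre of the top face of the rod's round collar (26 mm across, 6 mm thick), on the rod's axis 27 mm below the grip's centre. Moves with the rod. This face is the length mark.
- gauge_tip (a point): Inner end of the gauge finger, on its top face: a level bar 8 mm wide and 6 mm thick pointing from a post (8 mm thick, 64 mm from the rod's axis, its top 255 mm above the bench) towards the rod; the end is 34 mm from the rod's axis. Seen from above it lies 2.49 rad counter-clockwise of the notch's direction. Its clamp has been set to some height, 40 to 65 mm above the collar's rest level, and would slide on its post if pushed hard.
- notch (a point): Middle of the 18 mm wide notch in the flat dark steel ring (36 mm outer radius, top 166 mm above the bench) round the rod, at the ring's top, 30 mm out from the rod's axis. The direction from the rod's axis to this point is the one that the nose must take.
- reactor: The small fixed reactor: a glass vessel with an orange jacket and a round steel head plate (160 mm across, top 140 mm above the bench) in a white tray 270 x 230 mm with 28 mm high walls. Origin on the bench under the rod's axis; its x axis points in the direction of the notch. Low capped ports on the head plate reach at most 160 mm above the bench.
- media: Bystander: amber glass bottle with a blue cap, 80 mm across, 170 mm tall, standing left of the tray; origin at the centre of its underside.
- acid: Bystander: small glass jar with a red cap, 56 mm across, 110 mm tall, standing right of the tray; origin at the centre of its underside.
- driver: Bystander: screwdriver with a grey handle lying on the bench right of the tray on the robot's side; origin at its middle, on the bench.

How it is judged:
On the way, in this order (a step that is already met when the one before it is completed fails the run):
1. the nose faces the notch with the rod still down (value of joint rod_turn between -0.25 and 0.25 rad and value of joint rod below 0.008 m), for 0.1 s.
2. the collar is level with the gauge finger (z of mark in the frame of gauge_tip between -0.005 and 0.005 m and value of joint rod_turn between -0.25 and 0.25 rad), for 0.3 s.
At the end, for the whole second after the job is handed in: The collar's top is within 5 mm of the height of the gauge finger's top and still, the nose is within 0.25 rad of the notch's direction, the fingers hold the rod, and the gauge finger is where it was set (5 mm) (all of step 2 and contact force between the fingers and rod above 1.5 N and velocity of joint rod between -0.01 and 0.01 m/s and distance of gauge_tip from where it was at the start of the episode below 0.005 m); the arm keeps its last pose, push and grip.
It fails at once if the gauge finger is shifted by more than 5 mm (distance of gauge_tip from where it was at the start of the episode above 0.005 m).
It fails at once if the amber bottle is moved by more than 20 mm or knocked over (distance of media from where it was at the start of the episode above 0.02 m or angle between media's own z axis and vertical above 0.4 rad).
It fails at once if the small jar is moved by more than 20 mm or knocked over (distance of acid from where it was at the start of the episode above 0.02 m or angle between acid's own z axis and vertical above 0.4 rad).
It fails at once if the screwdriver is moved by more than 20 mm (distance of driver from where it was at the start of the episode above 0.02 m).
It also fails if it takes over 38 s, if anything falls off the work surface, if the arm or the gripper's body presses on something with over 40 N, if the wrist force passes 120 N, or if a joint passes its speed limit or range.

## Working session

There is one attempt and no reset: what is moved stays moved. The work goes in short steps, each a Python script; the robot and the scene stay as the last script left them, time stands still between calls to the robot, and variables do not carry over. Pictures are saved under pics/ and viewed, and the job is handed in when it is done.

```bash
mkdir -p pics; ls; python3 - <<'E'
from workcell import *
import cv2
for n in ("scene","side","wrist"):
    f=imaging.grab_frame(n); cv2.imwrite(f"pics/{n}0.png",f["pixels"])
    print(n,{k:v for k,v in f.items() if k!="pixels"})
print(read_t(),read_position(),read_orientation(),bot.grip_point_offset,read_finger_gap())
E
```

```text
pics
scene {'vfov': 55.20763529158942, 'cx': 315.48520653320895, 'cy': 203.31314984983536, 'R': array([[ 0.79424644,  0.60721716, -0.0214456 ],
       [ 0.31863387, -0.44631027, -0.8362294 ],
       [-0.51734423,  0.65733893, -0.54796029]]), 't': array([-0.45845278, -0.04935729,  1.35408887])}
side {'vfov': 50.00236236958442, 'cx': 319.0079183746362, 'cy': 200.0083905619648, 'R': array([[-0.50465595,  0.86331015,  0.00423703],
       [ 0.70176606,  0.41307253, -0.58042698],
       [-0.5028387 , -0.28994253, -0.81430128]]), 't': array([ 0.2853327 , -0.3217894 ,  1.50814764])}
wrist {'vfov': 59.77459953345224, 'cx': 321.33717688505226, 'cy': 202.5368274111916, 'T_tool_cam': array([[ 6.19970380e-04, -2.74671918e-01,  9.61537806e-01,
        -1.70249001e-01],
       [ 9.99999781e-01, -5.22170748e-05, -6.59685771e-04,
        -2.62162882e-04],
       [ 2.31405847e-04,  9.61538005e-01,  2.74671825e-01,
        -7.77402463e-02],
       [ 0.00000000e+00,  0.00000000e+00,  0.00000000e+00,
         1.00000000e+00]])}
0.15 [ 0.28183596 -0.58517278  0.21367984] [ 1.97281675  0.45200864 -1.97329335] 0.0188 0.09531724942114965
```

View pics/scene0.png

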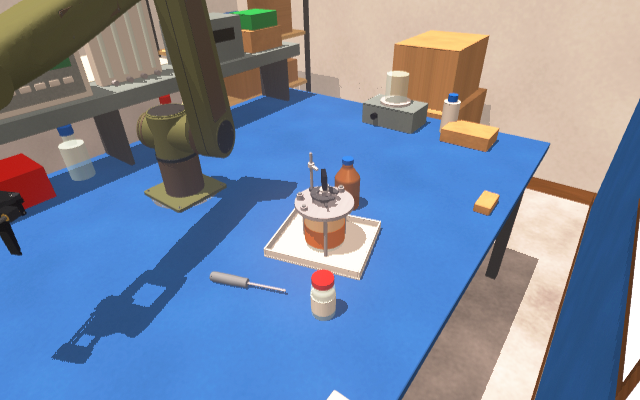

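View pics/side0.png

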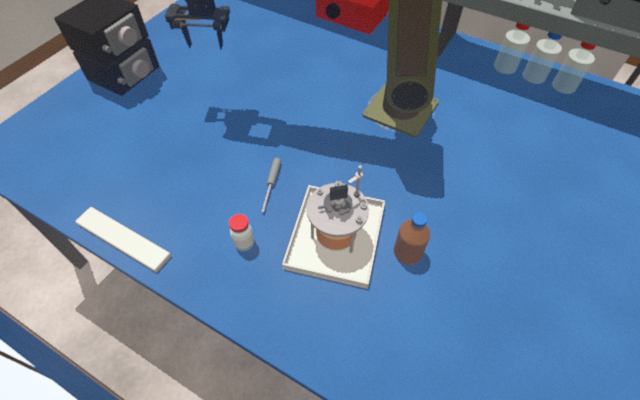

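```bash
python3 - <<'E'
import cv2
a=cv2.imread("pics/scene0.png");b=cv2.imread("pics/side0.png")
print(a.shape)
E
```

```text
(400, 640, 3)
```

The scene view shows the reactor head near (324,195) with the blade at about (324,180). In the side view the blade is at about (339,192). I'll enlarge both.

```bash
python3 - <<'E'
import cv2,numpy as np
a=cv2.imread("pics/scene0.png");b=cv2.imread("pics/side0.png")
A=cv2.resize(a[140:240,275:375],None,fx=6,fy=6,interpolation=cv2.INTER_CUBIC)
B=cv2.resize(b[160:260,290:390],None,fx=6,fy=6,interpolation=cv2.INTER_CUBIC)
cv2.imwrite("pics/sceneC.png",A);cv2.imwrite("pics/sideC.png",B)
E
```

```text
(no output)
```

View pics/sceneC.png

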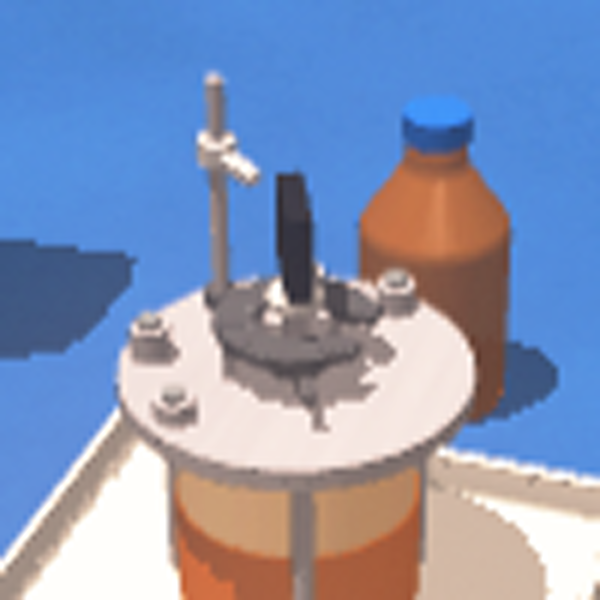

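View pics/sideC.png

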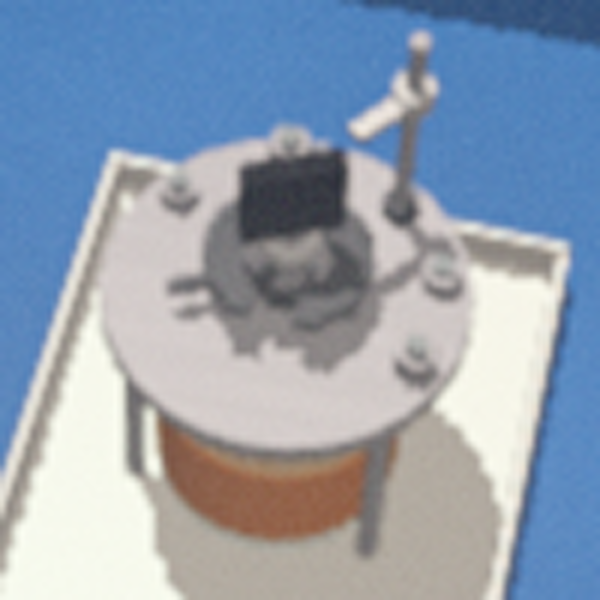

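```bash
cat > h.py <<'E'
import numpy as np,cv2
CAL={'scene':(55.20763529158942,315.48520653320895,203.31314984983536,np.array([[ 0.79424644,0.60721716,-0.0214456],[0.31863387,-0.44631027,-0.8362294],[-0.51734423,0.65733893,-0.54796029]]),np.array([-0.45845278,-0.04935729,1.35408887])),
'side':(50.00236236958442,319.0079183746362,200.0083905619648,np.array([[-0.50465595,0.86331015,0.00423703],[0.70176606,0.41307253,-0.58042698],[-0.5028387,-0.28994253,-0.81430128]]),np.array([0.2853327,-0.3217894,1.50814764]))}
def ray(n,uv):
    v,cx,cy,R,t=CAL[n]; f=200/np.tan(np.radians(v)/2)
    d=R.T@np.array([(uv[0]-cx)/f,(uv[1]-cy)/f,1]); return -R.T@t,d/np.linalg.norm(d)
def proj(n,X):
    v,cx,cy,R,t=CAL[n]; f=200/np.tan(np.radians(v)/2); c=R@np.asarray(X)+t
    return np.array([cx+f*c[0]/c[2],cy+f*c[1]/c[2]])
def tri(rs):
    A=0;b=0
    for o,d in rs:
        P=np.eye(3)-np.outer(d,d);A=A+P;b=b+P@o
    X=np.linalg.solve(A,b);return X,[np.linalg.norm((np.eye(3)-np.outer(d,d))@(X-o)) for o,d in rs]
def atz(r,z):
    o,d=r;return o+d*(z-o[2])/d[2]
E
python3 - <<'E'
from h import *
S=lambda x,y:ray('scene',(275+x/6-.4,140+y/6-.4))
D=lambda x,y:ray('side',(290+x/6-.4,160+y/6-.4))
for n,s,d in [('blade',(294,238),(293,193)),('posttop',(214,76),(420,36)),('tip',(255,174),(356,130)),]:
    print(n,tri([S(*s),D(*d)]))
print(atz(S(294,238),.205),atz(D(293,193),.205))
# plate outline centre
print(atz(S(297,375),.14),atz(D(287,290),.14))
E
```

```text
blade (array([0.56678404, 0.05427008, 0.20269091]), [np.float64(0.0007869635733227648), np.float64(0.0007869635733225764)])
posttop (array([0.50736222, 0.07689082, 0.25397371]), [np.float64(0.0007705451062312798), np.float64(0.0007705451062312058)])
tip (array([0.53712799, 0.06628057, 0.21932192]), [np.float64(0.0007040113051034761), np.float64(0.0007040113051035136)])
[0.57031539 0.05050394 0.205     ] [0.56740197 0.05472934 0.205     ]
[0.57524748 0.04495776 0.14      ] [0.56994512 0.05627407 0.14      ]
```

```bash
cat >> h.py <<'E'
from scipy.spatial.transform import Rotation as Ro
def down(phi):
    # tool x down, tool y at world angle phi (jaw direction)
    x=np.array([0,0,-1.]);y=np.array([np.cos(phi),np.sin(phi),0]);return Ro.from_matrix(np.c_[x,y,np.cross(x,y)]).as_rotvec()
E
python3 - <<'E'
from h import *
from workcell import *
D=lambda x,y:ray('side',(290+x/6-.4,160+y/6-.4))
a=atz(D(242,166),.226);b=atz(D(343,150),.226);print(a,b,np.linalg.norm(a-b),np.arctan2(*(a-b)[1::-1]))
a=atz(D(170,285),.155);print('nose?',a)
print(Ro.from_rotvec(read_orientation()).as_matrix().round(3))
for phi in np.arange(-3,3.2,.2):
  try: q=bot.solve_ik([.568,.053,.30],down(phi))
  except Exception as e: q=None
  print(round(phi,2),None if q is None else np.round(q,2))
E
```

```text
[0.58007886 0.03761415 0.226     ] [0.55266134 0.06839422 0.226     ] 0.04122054173776212 -0.8431122383919234
nose? [0.60180954 0.01740472 0.155     ]
[[-0.001  0.434 -0.901]
 [ 0.002 -0.901 -0.434]
 [-1.    -0.002 -0.   ]]
-3.0 None
-2.8 [-0.   -0.09  1.73 -0.    1.51  2.8 ]
-2.6 [-0.   -0.09  1.73 -0.    1.51  2.6 ]
-2.4 [-0.   -0.09  1.73  0.    1.51  2.4 ]
-2.2 [-0.   -0.09  1.73 -0.    1.51  2.2 ]
-2.0 [-0.   -0.09  1.73  0.    1.51  2.  ]
-1.8 [-0.   -0.09  1.73 -0.    1.51  1.8 ]
-1.6 [-0.   -0.09  1.73  0.    1.51  1.6 ]
-1.4 [-0.   -0.09  1.73 -0.    1.51  1.4 ]
-1.2 [-0.   -0.09  1.73  0.    1.51  1.2 ]
-1.0 [-0.   -0.09  1.73 -0.    1.51  1.  ]
-0.8 [-0.   -0.09  1.73 -0.    1.51  0.8 ]
-0.6 [-0.   -0.09  1.73 -0.    1.51  0.6 ]
-0.4 [-0.   -0.09  1.73  0.    1.51  0.4 ]
-0.2 [-0.   -0.09  1.73 -0.    1.51  0.2 ]
0.0 [-0.   -0.09  1.73 -0.    1.51 -0.  ]
0.2 [-0.   -0.09  1.73  0.    1.51 -0.2 ]
0.4 [-0.   -0.09  1.73  0.    1.51 -0.4 ]
0.6 [-0.   -0.09  1.73  0.    1.51 -0.6 ]
0.8 [-0.   -0.09  1.73 -0.    1.51 -0.8 ]
1.0 [-0.   -0.09  1.73 -0.    1.51 -1.  ]
1.2 [-0.   -0.09  1.73 -0.    1.51 -1.2 ]
1.4 [-0.   -0.09  1.73  0.    1.51 -1.4 ]
1.6 [-0.   -0.09  1.73 -0.    1.51 -1.6 ]
1.8 [-0.   -0.09  1.73 -0.    1.51 -1.8 ]
2.0 [-0.   -0.09  1.73 -0.    1.51 -2.  ]
2.2 [-0.   -0.09  1.73  0.    1.51 -2.2 ]
2.4 [-0.   -0.09  1.73 -0.    1.51 -2.4 ]
2.6 [-0.   -0.09  1.73 -0.    1.51 -2.6 ]
2.8 [-0.   -0.09  1.73 -0.    1.51 -2.8 ]
3.0 None
```

```bash
python3 - <<'E'
from h import *
from workcell import *
p=read_position(); 
bot.move_linear([p[0],p[1],.36],velocity=.25)
bot.movep([.568,.053,.36],down(-2.41)); bot.wait(.2)
print(read_t(),read_position(),read_orientation(),down(-2.41))
np.save('w1.npy',np.r_[read_position(),read_orientation()])
for n in("wrist","scene"):
    cv2.imwrite(f"pics/{n}1.png",imaging.grab_frame(n)["pixels"])
a=cv2.imread("pics/wrist1.png");cv2.imwrite("pics/wrist1C.png",cv2.resize(a[0:400,120:520],None,fx=1.5,fy=1.5,interpolation=cv2.INTER_CUBIC))
E
```

```text
3.5667 [0.56808256 0.05256451 0.36000109] [-1.72394909  0.7697536   1.72393863] [-1.72443169  0.76926046  1.72443169]
```

View pics/wrist1.png

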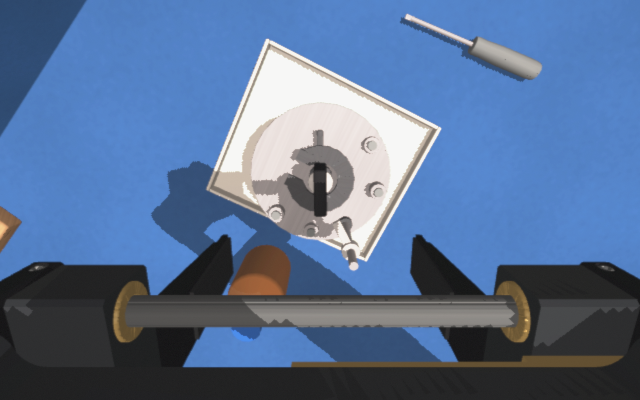

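View pics/wrist1C.png

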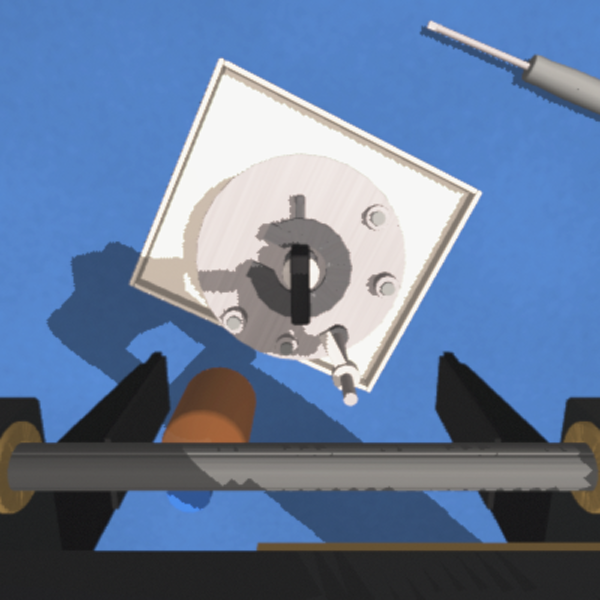

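```bash
python3 - <<'E'
import cv2
a=cv2.imread("pics/wrist1.png");cv2.imwrite("pics/wrist1D.png",cv2.resize(a[120:220,270:370],None,fx=6,fy=6,interpolation=cv2.INTER_CUBIC))
E
```

```text
(no output)
```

View pics/wrist1D.png

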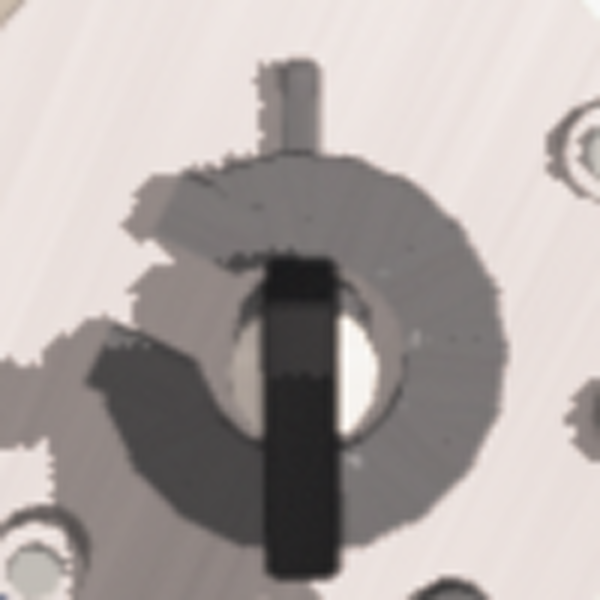

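```bash
cat >> h.py <<'E'
TC=np.array([[6.19970380e-04,-2.74671918e-01,9.61537806e-01,-1.70249001e-01],[9.99999781e-01,-5.22170748e-05,-6.59685771e-04,-2.62162882e-04],[2.31405847e-04,9.61538005e-01,2.74671825e-01,-7.77402463e-02],[0,0,0,1]])
FW=200/np.tan(np.radians(59.77459953345224)/2)
def wray(w,uv):
    T=np.eye(4);T[:3,:3]=Ro.from_rotvec(w[3:]).as_matrix();T[:3,3]=w[:3];M=T@TC
    d=M[:3,:3]@np.array([(uv[0]-321.33717688505226)/FW,(uv[1]-202.5368274111916)/FW,1]);return M[:3,3],d/np.linalg.norm(d)
def wproj(w,X):
    T=np.eye(4);T[:3,:3]=Ro.from_rotvec(w[3:]).as_matrix();T[:3,3]=w[:3];c=np.linalg.inv(T@TC)@np.r_[X,1]
    return np.array([321.33717688505226+FW*c[0]/c[2],202.5368274111916+FW*c[1]/c[2]])
E
python3 - <<'E'
from h import *
w=np.load('w1.npy')
W=lambda x,y,z:atz(wray(w,(270+x/6-.4,120+y/6-.4)),z)
pts=np.array([W(x,y,.166)[:2] for x,y in [(507,350),(303,547),(303,153),(440,205),(450,488),(180,495)]])
A=np.c_[2*pts,np.ones(len(pts))];s=np.linalg.lstsq(A,(pts**2).sum(1),rcond=None)[0];c=s[:2];print('ring',c,np.sqrt(s[2]+c@c))
ang=lambda p:np.arctan2(p[1]-c[1],p[0]-c[0])
u=W(183,178,.166);l=W(112,322,.166);n=W(302,62,.158)
for p in(u,l,n):print(p,np.linalg.norm(p[:2]-c),ang(p))
print('notch w',np.linalg.norm(u-l),'dir',ang((u+l)/2),'turn',ang(n)-ang((u+l)/2))
t=W(300,577,.226);t2=W(300,560,.226);print('far top end of blade',t)
g=lambda x,y,z:atz(wray(w,(120+x/1.5-.3,y/1.5-.3)),z)
print('post',g(349,399,.255))
b=W(300,258,.184);print(W(302,305,.226),b)
E
```

```text
ring [0.56869962 0.05299874] 0.035370278753425535
[0.60596119 0.04425325 0.166     ] 0.038274115972591415 -0.23053283094965052
[0.59868081 0.07186854 0.166     ] 0.03542514412547741 0.5617483354957906
[0.6033868 0.0161501 0.158    ] 0.05060654521245359 -0.8156041111256815
notch w 0.028558850897382394 dir 0.1494409363047366 turn -0.9650450474304182
far top end of blade [0.55506182 0.07019741 0.226     ]
post [0.5097518  0.07800313 0.255     ]
[0.58297941 0.03851274 0.226     ] [0.58339536 0.03883419 0.184     ]
```

```bash
python3 - <<'E'
from h import *
w=np.load('w1.npy')
W=lambda x,y,z:atz(wray(w,(270+x/6-.4,120+y/6-.4)),z)
c=np.array([.5687,.0530])
ang=lambda p:np.arctan2(p[1]-c[1],p[0]-c[0])
u=W(160,235,.166);l=W(112,325,.166)
print(np.linalg.norm(u-l),ang(u),ang(l),ang((u+l)/2))
# tray corners, crop px z=.028
g=lambda x,y,z:atz(wray(w,(120+x/1.5-.3,y/1.5-.3)),z)
P=[g(x,y,.028) for x,y in[(221,61),(480,193),(369,390),(133,284)]]
for i in range(4):
    d=P[(i+1)%4]-P[i];print(np.linalg.norm(d),np.arctan2(d[1],d[0]))
print(np.mean(P,axis=0))
for th in(.25,.29):
  for s in(-9,9):
    X=np.r_[c+.001*(Ro.from_euler('z',th).as_matrix()@[34.86,s,0])[:2],.166];print(th,s,((wproj(w,X)-[270,120]+.4)*6))
E
```

```text
0.018287499231481416 0.043291160938451104 0.5768515206915916 0.3162894852703112
0.2652532290530885 -2.856352601546534
0.2250104509640797 1.8529253819962181
0.2637297927170717 0.28183543795119015
0.22411298401247226 -1.2818752697159137
[0.56845104 0.05395388 0.028     ]
0.25 -9 [156.03224795 219.80953475]
0.25 9 [110.82186906 309.85568407]
0.29 -9 [150.77279869 226.02177775]
0.29 9 [109.35177765 317.70253449]
```

```bash
python3 - <<'E'
from h import *
c=np.array([.5687,.0530]);th=.285+2.49
for z in(.215,.22,.225,.23):
    X=np.r_[c+.034*np.array([np.cos(th),np.sin(th)]),z]
    print(z,((proj('scene',X)-[275,140]+.4)*6).round(),((proj('side',X)-[290,160]+.4)*6).round())
X=np.r_[c,.226];print(((proj('scene',X)-[275,140]+.4)*6).round(),((proj('side',X)-[290,160]+.4)*6).round())
X=np.r_[c+.064*np.array([np.cos(th),np.sin(th)]),.255];print(((proj('scene',X)-[275,140]+.4)*6).round(),((proj('side',X)-[290,160]+.4)*6).round())
a=cv2.imread("pics/scene0.png");b=cv2.imread("pics/side0.png")
A=cv2.resize(a[145:185,300:335],None,fx=14,fy=14,interpolation=cv2.INTER_CUBIC)
B=cv2.resize(b[160:200,335:370],None,fx=14,fy=14,interpolation=cv2.INTER_CUBIC)
A=A[:560];cv2.imwrite("pics/tipAB.png",cv2.resize(np.hstack([A,B]),(784,448)))
E
```

```text
0.215 [252. 183.] [353. 137.]
0.22 [252. 172.] [353. 129.]
0.225 [252. 162.] [354. 122.]
0.23 [251. 152.] [355. 114.]
[294. 191.] [290. 162.]
[214.  74.] [416.  38.]
```

View pics/tipAB.png

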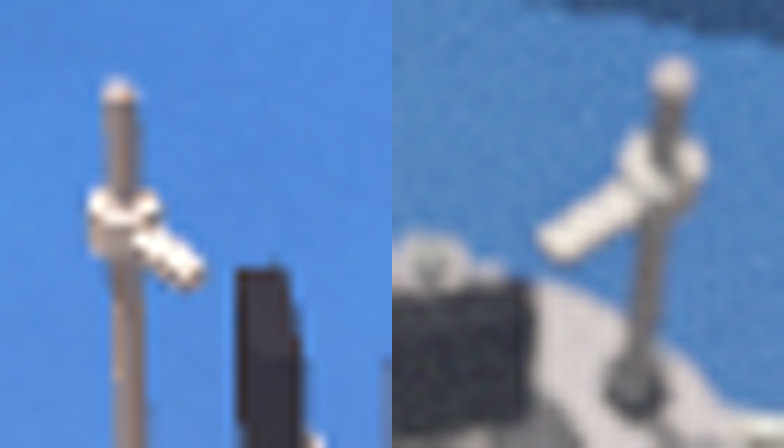

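```bash
python3 - <<'E'
from h import *
from workcell import *
hand.command_gripper(.045,40)
bot.move_linear([.5687,.0530,.27],down(-2.40),velocity=.12)
print(read_ft_force())
print(bot.move_linear([.5687,.0530,.188],velocity=.08,force_limit=8))
print(read_t(),read_position(),read_ft_force())
hand.command_gripper(0.0,40)
print(read_t(),read_finger_gap(),read_ft_force(),read_moment())
for n in("wrist","side"):
    cv2.imwrite(f"pics/{n}2.png",imaging.grab_frame(n)["pixels"])
a=cv2.imread("pics/wrist2.png");b=cv2.imread("pics/side2.png")
cv2.imwrite("pics/m2.png",np.hstack([cv2.resize(a[100:360,190:450],(400,400)),cv2.resize(b[160:260,290:390],(400,400))]))
E
```

```text
[0.09870592 0.8637938  0.57326346]
False
6.7167 [0.5692183  0.0530161  0.18886584] [ 0.41383865 -0.1269      0.259321  ]
7.35 0.011407447302269657 [0.95366554 0.8047429  0.075195  ] [ 0.29903658 -0.21575406 -0.05269479]
```

View pics/m2.png

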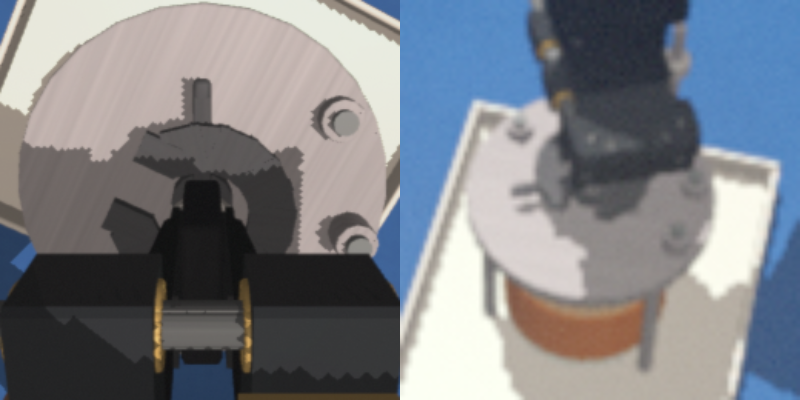

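The fingers hold the 12 mm blade (gap 11.4 mm). In the left half of the picture the nose is at (200,95), and the notch is to its left at about (140,190). Next I turn the rod.

```bash
python3 - <<'E'
from h import *
from workcell import *
p=[.5687,.0530,.188]
for phi in np.linspace(-2.40,-1.286,5)[1:]:
    bot.move_linear(p,down(phi))
bot.wait(.4)
w=np.r_[read_position(),read_orientation()];np.save('w3.npy',w)
print(read_t(),w,read_ft_force(),read_moment(),read_finger_gap())
for n in("wrist","side"):
    cv2.imwrite(f"pics/{n}3.png",imaging.grab_frame(n)["pixels"])
a=cv2.imread("pics/wrist3.png");b=cv2.imread("pics/side3.png")
cv2.imwrite("pics/m3.png",cv2.resize(a[110:290,220:420],(800,720))[:600])
E
```

```text
9.55 [ 0.56913171  0.05401606  0.18810932  2.07249579  0.29649483 -2.06912476] [ 4.04364808  4.86580968 -2.39182134] [ 0.928817   -0.70443179  0.05382043] 0.012194955586102455
```

View pics/m3.png

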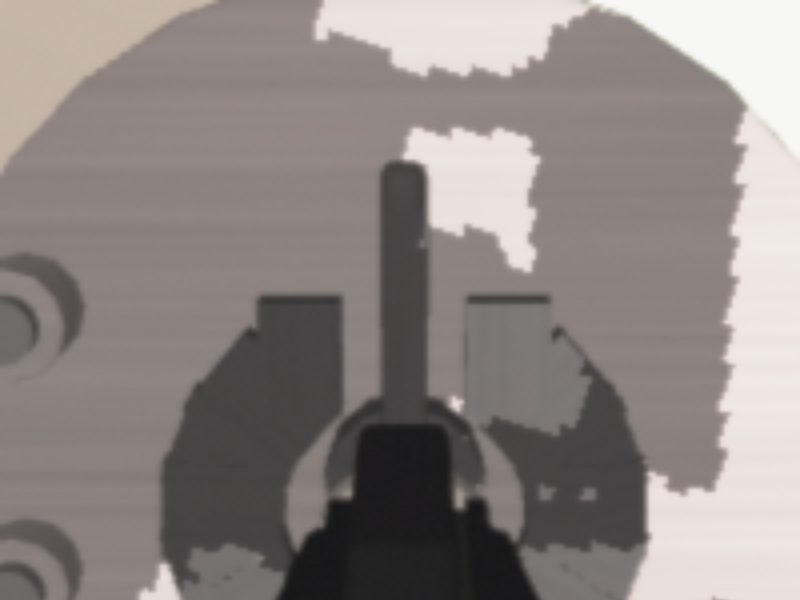

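The nose (x≈404) is centred in the notch (342 to 466), so I'll lift.

```bash
python3 - <<'E'
from h import *
from workcell import *
z0=read_position()[2]
for dz in (.006,.02,.0405):
    r=bot.move_linear([.5687,.0530,.188+dz],velocity=.04,force_limit=25)
    print(r,read_position(),read_ft_force(),read_finger_gap())
    if r: break
bot.wait(.3)
w=np.r_[read_position(),read_orientation()]
print(read_t(),w[:3],w[2]-z0,read_ft_force(),read_finger_gap())
for n in("wrist","scene","side"):
    cv2.imwrite(f"pics/{n}4.png",imaging.grab_frame(n)["pixels"])
a=cv2.imread("pics/scene4.png");b=cv2.imread("pics/side4.png")
cv2.imwrite("pics/m4.png",np.hstack([cv2.resize(x,(400,400),interpolation=cv2.INTER_CUBIC) for x in(a[145:205,295:355],b[150:210,315:375])]))
cv2.imwrite("pics/w4.png",cv2.resize(cv2.imread("pics/wrist4.png")[110:290,220:420],(800,720))[:600])
E
```

```text
False [0.56902625 0.05399735 0.19343276] [ 4.45448461  4.63300093 -3.98843845] 0.011592126250727931
False [0.56900044 0.05398836 0.20702527] [ 5.20418563  4.51550035 -4.88962073] 0.01160786679676708
False [0.56892866 0.05393899 0.22693777] [ 5.25893992  4.74096912 -7.09173136] 0.012039952984310138
11.4167 [0.56893167 0.05393344 0.22680516] 0.03870943043270589 [ 5.82180973  5.27161868 -7.24054581] 0.01186081810722549
```

View pics/m4.png

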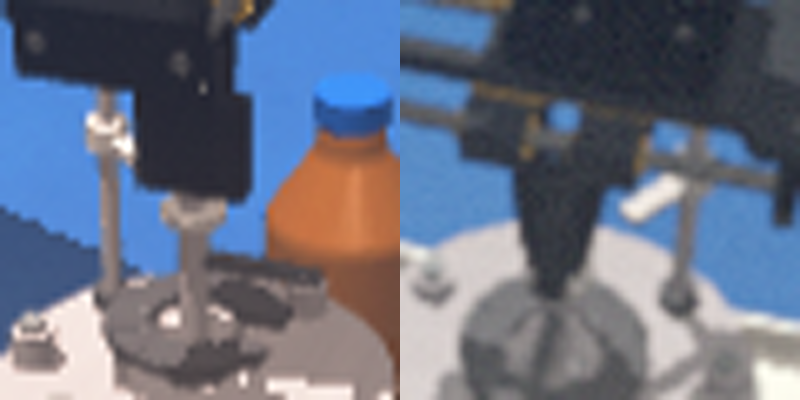

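View pics/w4.png

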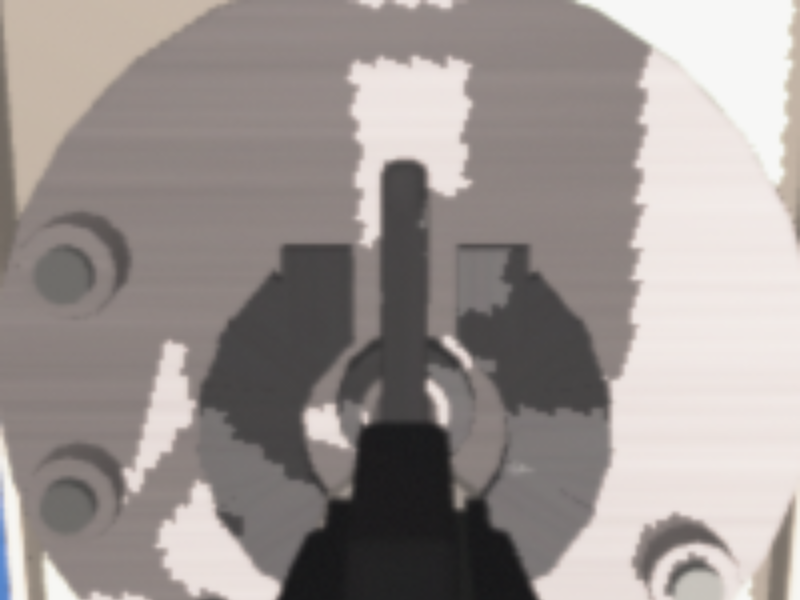

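```bash
python3 - <<'E'
from h import *
c=np.array([.5687,.0530]);a=np.linspace(0,2*np.pi,200)
for top in(.212,.215,.218,.221):
    f=lambda z:np.array([proj('scene',[c[0]+.013*np.cos(t),c[1]+.013*np.sin(t),z]) for t in a])
    e=((f(top)-[295,145])*6.667+3).round(1);e2=((f(top-.006)-[295,145])*6.667+3).round(1)
    print(top,'top front',e[:,1].max(),'bottom',e2[:,1].max(),'x',e[:,0].min(),e[:,0].max())
th=2.775
for z in(.217,.22,.223):
  for r in(.034,):
    n=np.array([-np.sin(th),np.cos(th)])
    for s in(-.004,.004):
      for dz in(0,-.006):
        X=np.r_[c+r*np.array([np.cos(th),np.sin(th)])+s*n,z+dz]
        print(z,s,dz,((proj('scene',X)-[300,145])*11.2+5).round(),'side',((proj('side',X)-[335,160])*11.2+5).round()+[392,0])
A=cv2.imread("pics/scene4.png")[160:190,310:340];cv2.imwrite("pics/c4.png",cv2.resize(A,(600,600),interpolation=cv2.INTER_CUBIC))
A=cv2.imread("pics/scene0.png")[155:180,305:330];cv2.imwrite("pics/c0.png",cv2.resize(A,(500,500),interpolation=cv2.INTER_CUBIC))
E
```

```text
0.212 top front 228.5 bottom 242.2 x 160.1 227.9
0.215 top front 221.6 bottom 235.4 x 160.0 227.8
0.218 top front 214.7 bottom 228.5 x 159.8 227.8
0.221 top front 207.7 bottom 221.6 x 159.7 227.8
0.217 -0.004 0 [206. 273.] side [560. 262.]
0.217 -0.004 -0.006 [206. 296.] side [558. 279.]
0.217 0.004 0 [176. 282.] side [535. 239.]
0.217 0.004 -0.006 [177. 305.] side [534. 256.]
0.22 -0.004 0 [205. 262.] side [561. 253.]
0.22 -0.004 -0.006 [206. 285.] side [559. 270.]
0.22 0.004 0 [176. 271.] side [536. 230.]
0.22 0.004 -0.006 [177. 294.] side [535. 248.]
0.223 -0.004 0 [205. 250.] side [561. 245.]
0.223 -0.004 -0.006 [206. 273.] side [560. 262.]
0.223 0.004 0 [176. 259.] side [537. 222.]
0.223 0.004 -0.006 [176. 282.] side [535. 239.]
```

View pics/c4.png

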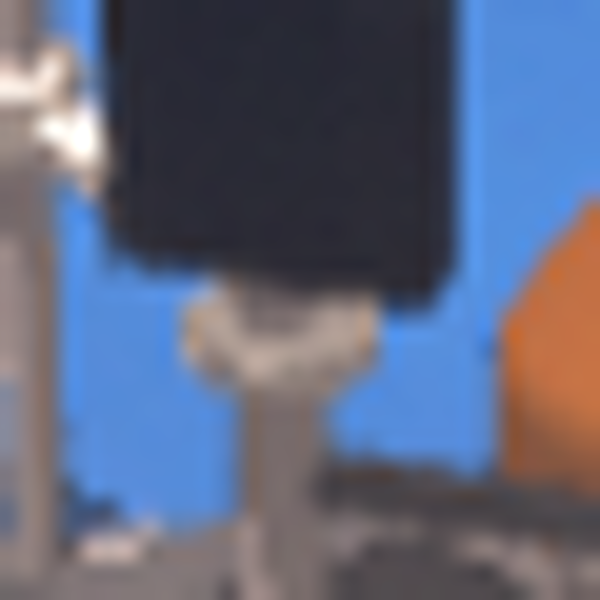

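View pics/c0.png

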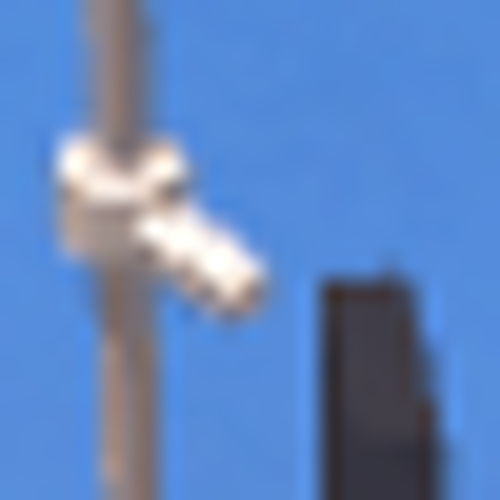

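By pose and by the scene image, the collar top is at about 0.217. The gauge top is at about 0.220, so I raise another 3 mm.

```bash
python3 - <<'E'
from h import *
from workcell import *
z=read_position()[2]
r=bot.move_linear([.5687,.0530,.2285+.0032],velocity=.02,force_limit=25)
bot.wait(.8)
print(r,read_t(),read_position(),read_position()[2]-.18811,read_ft_force(),read_finger_gap(),read_dq().max() if hasattr(read_dq(),'max') else read_dq())
for n in("wrist","scene","side"):
    cv2.imwrite(f"pics/{n}5.png",imaging.grab_frame(n)["pixels"])
a=cv2.imread("pics/scene5.png")[160:190,310:340]
b=cv2.imread("pics/wrist5.png")[110:290,220:420]
cv2.imwrite("pics/m5.png",np.hstack([cv2.resize(a,(400,400),interpolation=cv2.INTER_CUBIC),cv2.resize(b,(400,360))[:400] if 0 else cv2.copyMakeBorder(cv2.resize(b,(400,360)),0,40,0,0,cv2.BORDER_CONSTANT)]))
E
```

```text
False 12.675 [0.56893164 0.05391553 0.22994684] 0.041836836536933875 [ 6.21700216  5.14111859 -7.16174531] 0.011560952989000796 0.0007865311169667154
```

View pics/m5.png

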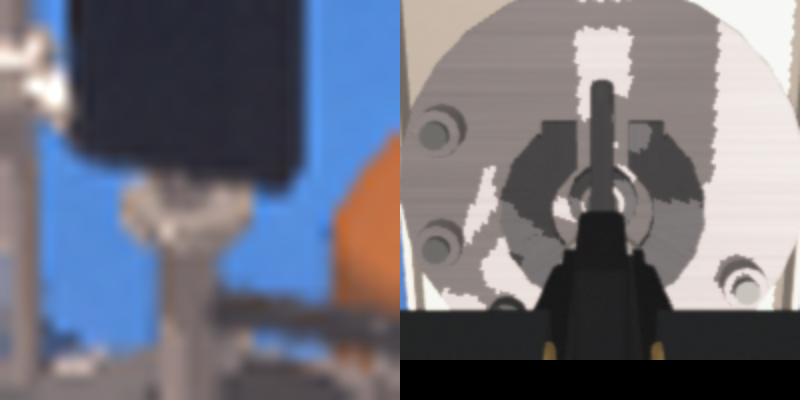

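View pics/scene5.png

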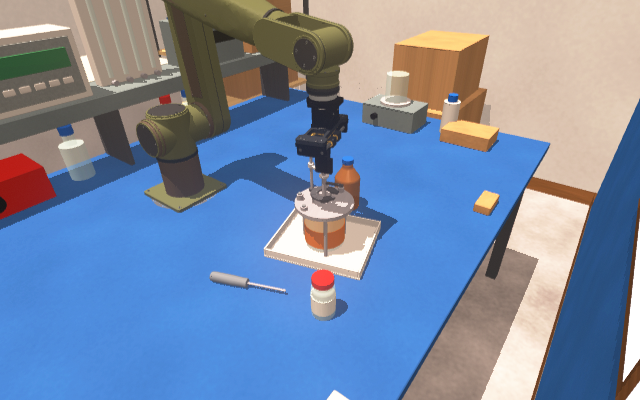

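The collar bottom is now at row 178.6, which puts its top at z≈0.220, level with the gauge top. The nose is still centred in the notch, and both bottles and the screwdriver look unmoved.

```bash
python3 -c "
from workcell import *
bot.job_done();print(read_t(),read_position(),read_finger_gap())"
```

```text
the job is handed in; nothing more can be done
the job is handed in; nothing more can be done
```

I turned the rod about 1.11 rad counter-clockwise until the nose faced the notch. I then lifted it 41.8 mm and handed the job in at about 12.7 s, still gripping the blade with a 40 N grip setting.

**Height:** the collar top is at about 0.2198 m by arm pose and 0.220 m by the scene image. The gauge finger's top measured 0.220 to 0.221 m. I estimate that gauge reading is good to 1.5 mm, inside the 5 mm allowed.

**Nose:** the wrist view shows it centred in the notch, and the nose stayed in the same place in that view, so I saw no slip in the grip.

**Surroundings:** the gauge finger, both bottles and the screwdriver look unmoved in the last scene picture.

**Off-centre hold:** a steady sideways force of about 8 N was on the tool, most likely because the fingers hold the rod about 1 mm off its axis. It did not hinder the turn or the lift.

**Notch direction:** the notch edges, the tray and the gauge post gave slightly different directions (0.25 to 0.32 rad). I used 0.285, and the wrist view confirmed it.

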